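Set up the chocolate egg display

ROBOT

A 7-joint arm with a two-finger parallel gripper is mounted at the origin on a cart in front of the work surface, level with it; the furniture and walls round the work are solid. World frame = base frame: x ahead of the robot, y to its left, z up, the work surface at z = 0. Lengths are in m, angles in rad, forces in N, time in s.
With the tool pointing down it reaches from about 0.425 to 0.875 m from the base axis. Payload 8.4 kg.
Tool frame: the origin (TCP) lies between the finger pads; the fingertips stand 25 mm ahead of it and the grasp point (between the pads) lies 6 mm ahead of it; z points along the fingers, y is the line along which they close (so a half turn about z gives the same grasp; the last joint's range is limited). The gripper opens to 85 mm and grips with 20 to 120 N. Pads are 22 mm wide; open, the fingers measure 114 mm over their backs; the gripper's body (76 mm by 85 mm) begins 54 mm behind the grasp point. The pads swing forward as they close: fully open they stand 13 mm farther back than shut.
Start: joints at [-1.223, 0.333, 0.04, 1.465, -0.013, 1.343, -0.059], TCP at [0.281, 0.586, 0.256] pointing down, gripper open.
Joint ranges: [-2.58, 2.58], [-0.38, 2.09], [-1.3, 1.39], [0.25, 2.4], [-1.5, 4.64], [0.08, 2.09], [-2.65, 2.65]. Speed limits (rad/s): [2.22, 2.22, 2.79, 2.79, 3.14, 3.14, 3.14].

INTERFACE

Orientations are given as a unit quaternion [w, x, y, z].
In Python, from plant import r gives the robot as it stands. The module is installed in compiled form; this text tells all that it offers.
- The arm moves only by the shell command python3 -m pendant 'ROWS' [OPENING]. ROWS is JSON, a list of rows, each an object with "linear": the shift along the tool's x, y, z in mm, a list of three; "twist": the turn, a rotation vector about the tool's x, y, z in degrees, a list of three. In form: [{"linear": [x, y, z], "twist": [wx, wy, wz]}, ...]. A call has 1 to 8 rows; each row is the pose to reach, as a shift and turn from the pose commanded when the call began, along the tool's axes at that moment; what a row does not reach only later rows make up. A row lasts 1/8 s, in which the tool goes at most 62.5 mm and 10.7 degrees, less where a joint would pass 70% of its speed; a pose out of reach is approached as far as the arm can. A call with a gripper value outside its range is refused whole. OPENING is the opening, from -1 (shut) to 1 (fully open), set as the call begins (- or left out, the last holds). The fingers move at their own pace and stop on an object; the grip force is fixed at half the most. Time passes only in rows, so rows that repeat a pose let the fingers close. It gives the time, the measured TCP pose, the force, the opening and the grip force at its end, in the units of the state.
- r.get_state(): the state, without advancing time (a new reading comes with each control period).
- r.grab_frame(name): name is "scene" or "top" or "wrist"; returns a dict with "pixels" (420x560x3 uint8, blue, green, red), "depth" (420x560 float32, m along the optical axis (not along the pixel's ray), 0 where there is no reading), "fx", "fy", "cx", "cy" (pixels), "k1" (the pictures are not rectified: a ray, as slopes to the right and down, at radius r is drawn at 1 + k1 r^2 times it, then the intrinsics apply), "R" (3x3) and "t" (3): a world point X has camera coordinates R X + t; the wrist camera has in their place "hand_eye" (4x4, takes a point from camera to tool coordinates, whose origin is the TCP and whose axes are the flange's). Camera axes: x right, y down, z forward; pixel columns grow to the right and rows downward; lengths in m; the calibration is good to about 2 mm. A picture is of the moment at which its call begins: read the wrist's pose just before it.
- r.close_job(): hands the job in; it is judged then, once.
The state is a dict: "t": time; "joint_positions": joint angles; "qd": joint speeds; "effort": joint torques, N m; "tool_pos": TCP position; "eef_rot": TCP orientation; "wrist_force": force on the tool from outside, world axes, zero at the start; "moment": the same for the moment, N m; "grip_width": finger opening in m; "finger_force": force on a finger pad.
Only numpy, scipy, OpenCV 4.12 (cv2) and the standard library are available. Lean on these libraries where they do the work, as an engineer would, in place of code of your own. Each camera call takes 0.05 s, during which the arm holds its last target. There are 200 camera calls.

TASK

Set up the egg display: seat the wooden cup, hollow end up, in the hollow top of the turned pedestal and let it go, then take the larger of the two chocolate eggs from the board and stand it upright, blunt end down, in the hollow of the cup. The eggs are hollow chocolate, so set things down gently rather than dropping them, and leave the smaller egg and everything else on the counter where they are.

Things in the scene. Friction and masses are not known exactly. Their poses are not given: they have to be found in the camera images.
- pedestal_top (a point): Mouth centre of the hollow in the pedestal's top, level with its rim. Pedestal: fixed turned column of mid-brown wood on the counter, 60 mm tall, 62 mm across at the top, 86 mm at the foot. The hollow is a cone 50 mm across at the mouth, 23 mm deep, sides 60 degrees from level; it centres the cup's tapered base. z up.
- cup_center (a point): Half-way up the axis of a loose dark wooden cup, round, 76 mm tall, 61 mm across (lip 62), 0.15 kg, standing hollow end up; z up its axis, yaw means nothing. Its base tapers from 61 mm at 25 mm up to 32 mm at the foot. Seated, its base is about 15 mm deep in the pedestal and this point about 23 mm above pedestal_top; grip here or a little higher, so that the fingertips clear the pedestal's rim.
- cup_hollow (a point): Centre of the mouth of the hollow in the cup's top, level with its lip (38 mm above cup_center). The hollow is a cone 52 mm across at the mouth, 26 mm deep, its sides 55 degrees from level; it centres the blunt end of the larger egg.
- large_egg_center (a point): Half-way up the axis of the larger chocolate egg: 85 mm tall, 57 mm across at the widest (14 mm below this point), 55 mm here, 0.12 kg. Its blunt lower end is a half ball, the upper end narrower. It stands blunt end down in a recess of the egg board; z up its axis, yaw means nothing. Seated in the cup, this point is about 26 mm above cup_hollow.
- small_egg_center (a point): The same point of the smaller chocolate egg (64 mm tall, 43 mm across), which stands in the other recess and stays there.
- egg_board: Fixed light wooden board, 80 x 190 x 16 mm, long along its y; origin at the centre of its underside. Its two recesses are 32 mm across and lie at y = +52 and -52 mm on it; either egg may be in either.
- tealight_center (a point): Centre of a white tealight, 38 mm across, 15 mm high, near the counter's front edge: bystander.
- ribbon_wine_center (a point): Centre of a ribbon spool lying flat, 80 mm across, 20 mm high: bystander.
- jar_honey_center (a point): Centre of a honey jar, 68 mm across, 112 mm tall: bystander.
Mind the look-alikes: they are no part of the job. Leave any purple look-alike of the part that bears cup_center alone.

How it is judged:
By the outcome, as a careful person would: the job done as asked, in the order asked, and still so for the second after the job is handed in, with the robot touching nothing.
It also fails if it takes over 69 s, if anything falls off the work surface, if the arm or the gripper's body presses on something with over 40 N, if the wrist force passes 120 N, or if a joint passes its speed limit or range.

## Working session

There is one attempt and no reset: what is moved stays moved. The work goes in short steps, Python scripts to look and compute and a shell command to move; the robot and the scene stay as the last step left them, time stands still between calls to the robot, and variables do not carry over. Pictures are saved under pics/ and viewed, at most 10 in all, crops included, and the job is handed in when it is done.

```bash
mkdir -p pics; python3 - <<'E'
from plant import r
import cv2,pickle,numpy as np
s=r.get_state();print({k:np.round(v,3) for k,v in s.items()})
d={}
for n in("scene","top"):
    f=r.grab_frame(n);d[n]=f;cv2.imwrite(f"pics/{n}0.png",f["pixels"]);print(n,f["fx"],f["k1"],-f["R"].T@f["t"])
pickle.dump(d,open("f0.pkl","wb"))
E
```

```text
{'t': np.float64(0.0), 'joint_positions': array([-1.223,  0.334,  0.04 ,  1.466, -0.013,  1.343, -0.059]), 'qd': array([-0.   ,  0.001, -0.   , -0.001,  0.   , -0.002, -0.001]), 'effort': array([-0.0000e+00, -6.5857e+01,  1.3650e+00, -4.0554e+01,  1.7000e-02,
        1.3000e-02,  0.0000e+00]), 'tool_pos': array([0.281, 0.586, 0.255]), 'eef_rot': array([-0.   ,  0.222,  0.975, -0.001]), 'wrist_force': array([ 0.081, -0.528, -0.174]), 'moment': array([ 0.04 , -0.002, -0.054]), 'finger_force': np.float64(0.0), 'grip_width': np.float64(0.085)}
scene 546.0149414077092 0.014318383642428434 [-0.39262116  1.0398843   0.7159291 ]
top 386.2666523553477 -0.07927833469271461 [0.4177551  0.23679463 0.97748486]
```

View pics/scene0.png

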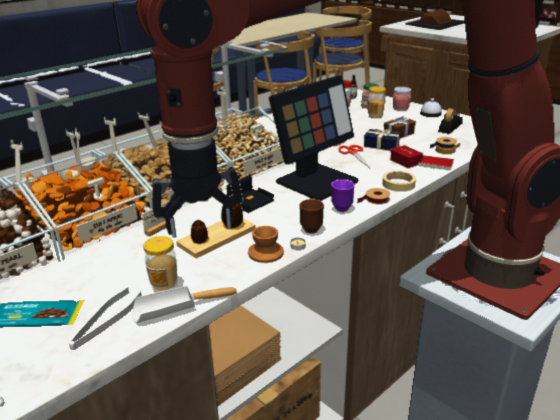

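View pics/top0.png

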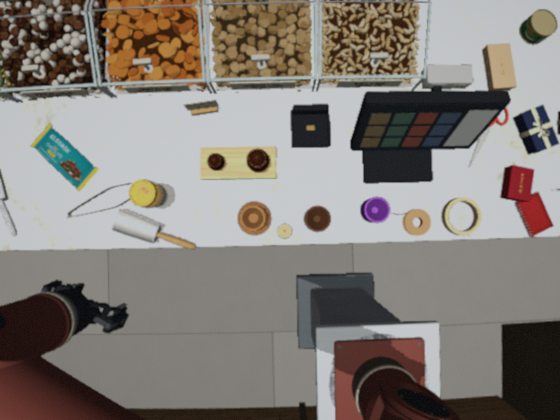

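Scene view: dark cup at (311,216), purple look-alike at (343,195), pedestal at (266,243), eggs at (199,231) and (232,214).
Top view: dark cup at (317,218), purple cup at (377,210), pedestal at (254,218), tealight at (285,231), small egg at (216,162), large egg at (259,160).
I choose the brown cup at (317,218) and the larger egg at (259,160), and will check both in a close crop.

```bash
cat > h.py <<'E'
import numpy as np,cv2
def ray(f,u,v):
    D=np.array([f["k1"],0,0,0,0.]);K=np.array([[f["fx"],0,f["cx"]],[0,f["fy"],f["cy"]],[0,0,1]])
    # drawn = (1+k1 r^2) * ray
    return cv2.undistortPointsIter(np.array([[[u,v]]],float),K,D,None,None,(3,50,1e-10))[0,0]
def world(f,u,v,z):
    d=f["R"].T@np.append(ray(f,u,v),1);c=-f["R"].T@f["t"]
    return c+d*(z-c[2])/d[2]
def cloud(f,box):
    u0,u1,v0,v1=box;vv,uu=np.mgrid[v0:v1,u0:u1];K=np.array([[f["fx"],0,f["cx"]],[0,f["fy"],f["cy"]],[0,0,1]])
    p=cv2.undistortPointsIter(np.stack([uu,vv],-1).reshape(-1,1,2).astype(float),K,np.array([f["k1"],0,0,0,0.]),None,None,(3,50,1e-10))[:,0]
    z=f["depth"][v0:v1,u0:u1].reshape(-1);P=np.c_[p*z[:,None],z]
    return ((P-f["t"])@f["R"]).reshape(v1-v0,u1-u0,3)
E
python3 - <<'E'
from h import *
import pickle
d=pickle.load(open("f0.pkl","rb"));f=d["top"]
im=f["pixels"]
cv2.imwrite("pics/crop0.png",cv2.resize(im[130:260,190:400],None,fx=3.6,fy=3.6,interpolation=cv2.INTER_CUBIC))
for n,b,zl,zh in[("cup",(295,340,195,240),.055,.09),("ped",(232,278,195,240),.045,.07),("pedfoot",(225,285,190,245),.004,.03),("large",(240,280,140,180),.04,.12),("small",(200,234,143,180),.03,.1),("board",(190,290,140,190),.010,.022),("tea",(274,294,222,240),.008,.03),("jar",(125,172,175,212),.09,.13)]:
    P=cloud(f,b).reshape(-1,3);P=P[(P[:,2]>zl)&(P[:,2]<zh)]
    c,rad=cv2.minEnclosingCircle(P[:,:2].astype(np.float32))
    print(n,len(P),"med",np.median(P,0).round(4),"circ",np.round(c,4),round(rad,4),"minmax",P.min(0).round(3),P.max(0).round(3))
P=cloud(f,(190,290,140,190)).reshape(-1,3);P=P[(P[:,2]>.011)&(P[:,2]<.021)]
print(cv2.minAreaRect(P[:,:2].astype(np.float32)*1000))
E
```

```text
cup 485 med [0.4242 0.1552 0.0718] circ [0.4238 0.1564] 0.0315 minmax [0.394 0.126 0.055] [0.453 0.187 0.078]
ped 383 med [0.4299 0.3105 0.0573] circ [0.4297 0.3099] 0.031 minmax [0.4   0.279 0.045] [0.46  0.341 0.063]
pedfoot 491 med [0.414  0.2879 0.0107] circ [0.4244 0.2967] 0.0777 minmax [0.377 0.234 0.004] [0.495 0.359 0.018]
large 433 med [0.5636 0.2929 0.0802] circ [0.5691 0.2947] 0.0281 minmax [0.541 0.268 0.041] [0.593 0.322 0.099]
small 234 med [0.5666 0.3938 0.0608] circ [0.5696 0.3963] 0.0206 minmax [0.55  0.378 0.032] [0.589 0.417 0.074]
board 1708 med [0.5654 0.3533 0.0155] circ [0.571  0.3468] 0.1019 minmax [0.529 0.252 0.01 ] [0.612 0.441 0.021]
tea 66 med [0.3925 0.2321 0.0093] circ [0.3955 0.2352] 0.0189 minmax [0.378 0.217 0.008] [0.413 0.252 0.017]
jar 657 med [0.492  0.5526 0.1114] circ [0.4922 0.5548] 0.0327 minmax [0.462 0.524 0.09 ] [0.524 0.587 0.116]
((570.4385375976562, 346.63543701171875), (188.70423889160156, 81.0860824584961), 89.32412719726562)
```

View pics/crop0.png

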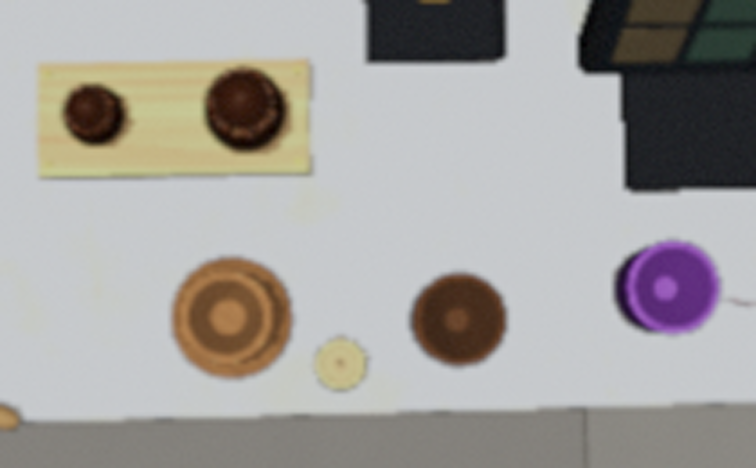

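The crop confirms it: the brown cup stands hollow end up at crop (458,318), and the larger egg is at (245,108). The purple cup at (670,287) stays where it is. Next I move above the cup.

```bash
cat >> h.py <<'E'
from scipy.spatial.transform import Rotation
def need(s,p):
    q=np.array(s["eef_rot"]);R=Rotation.from_quat(q[[1,2,3,0]])
    Rd=R.as_matrix();print("shift mm",np.round(Rd.T@(np.array(p)-s["tool_pos"])*1000,1),"tilt(world)",Rd[:,2].round(4))
E
python3 -m pendant '[{"linear":[-50,-50,0],"twist":[0,0,0]},{"linear":[-90,-90,10],"twist":[0,0,0]},{"linear":[-130,-135,15],"twist":[0,0,0]},{"linear":[-170,-178,20],"twist":[0,0,0]},{"linear":[-210,-220,30],"twist":[0,0,0]},{"linear":[-250,-260,40],"twist":[0,0,0]},{"linear":[-285,-295,45],"twist":[0,0,0]},{"linear":[-315,-325,55],"twist":[0,0,0]}]' 1
python3 -m pendant '[{"linear":[0,0,0],"twist":[0,0,0]},{"linear":[0,0,0],"twist":[0,0,0]},{"linear":[0,0,0],"twist":[0,0,0]},{"linear":[0,0,0],"twist":[0,0,0]}]'
python3 - <<'E'
from h import *
from plant import r
import pickle
s=r.get_state();f=r.grab_frame("wrist");print(s["tool_pos"],s["joint_positions"].round(2) if hasattr(s["joint_positions"],'round') else s["joint_positions"])
need(s,[.424,.1565,.05])
pickle.dump((s,f),open("w1.pkl","wb"));cv2.imwrite("pics/w1.png",f["pixels"]);print(f["hand_eye"].round(3),f["fx"])
E
```

```text
t: 1.1
tool_pos: [0.4249, 0.155, 0.2013]
eef_rot: [0.0, 0.222, 0.975, 0.0]
wrist_force: [0.9, -0.3, 0.3]
grip_width: 0.0854
finger_force: 0.0
t: 1.6
tool_pos: [0.4242, 0.1578, 0.2014]
eef_rot: [0.0, 0.221, 0.975, -0.0]
wrist_force: [0.2, 0.2, -0.7]
grip_width: 0.0852
finger_force: 0.0
[0.42424802 0.1578333  0.20137349] [-0.81 -0.05  0.34  2.01  0.02  1.18  0.66]
shift mm [ -0.3  -1.3 151.4] tilt(world) [ 0. -0. -1.]
[[ 0.001 -0.963 -0.271  0.068]
 [ 1.     0.     0.001 -0.001]
 [-0.001 -0.271  0.963 -0.117]
 [ 0.     0.     0.     1.   ]] 307.1230333584593
```

View pics/w1.png

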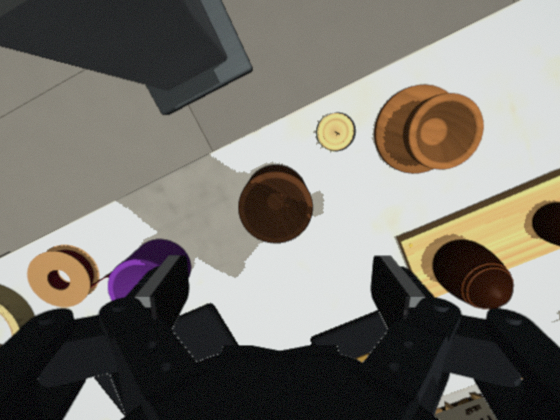

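The wrist view shows the cup at (276,203), centred between the fingers. The pedestal mouth is at (445,131) and the large egg at (475,272). I measure them from here.

```bash
cat >> h.py <<'E'
def wristframe(s,f):
    q=np.array(s["eef_rot"]);T=np.eye(4);T[:3,:3]=Rotation.from_quat(q[[1,2,3,0]]).as_matrix();T[:3,3]=s["tool_pos"]
    C=T@f["hand_eye"];g=dict(f);g["R"]=C[:3,:3].T;g["t"]=-C[:3,:3].T@C[:3,3];return g
def circ(f,b,zl,zh,n=""):
    P=cloud(f,b).reshape(-1,3);P=P[(P[:,2]>zl)&(P[:,2]<zh)]
    c,rad=cv2.minEnclosingCircle(P[:,:2].astype(np.float32));print(n,len(P),np.round(c,4),round(rad,4),P.max(0).round(4))
E
python3 - <<'E'
from h import *
import pickle
g=wristframe(*pickle.load(open("w1.pkl","rb")))
circ(g,(225,330,150,260),.068,.085,"cup");circ(g,(360,500,75,180),.054,.07,"ped")
circ(g,(425,520,225,310),.028,.12,"egg");
for z in(.05,.06,.07,.08,.09):circ(g,(425,530,225,320),z-.004,z+.004,"egg %g"%z)
E
```

```text
cup 2528 [0.4246 0.1533] 0.0314 [0.455  0.1842 0.0774]
ped 2468 [0.4302 0.3059] 0.0312 [0.4613 0.3367 0.0619]
egg 4112 [0.5667 0.2903] 0.0279 [0.5908 0.3167 0.0968]
egg 0.05 375 [0.5677 0.2909] 0.0278 [0.581  0.3167 0.054 ]
egg 0.06 461 [0.5688 0.2912] 0.0273 [0.5845 0.3161 0.064 ]
egg 0.07 540 [0.5683 0.2907] 0.0252 [0.5833 0.315  0.0739]
egg 0.08 753 [0.5684 0.2912] 0.023 [0.5908 0.3136 0.084 ]
egg 0.09 783 [0.5687 0.2912] 0.0168 [0.5833 0.3077 0.094 ]
```

```bash
python3 -m pendant '[{"linear":[-1.5,-2.5,40],"twist":[0,0,0]},{"linear":[-1.5,-2.5,75],"twist":[0,0,0]},{"linear":[-1.5,-2.5,105],"twist":[0,0,0]},{"linear":[-1.5,-2.5,125],"twist":[0,0,0]},{"linear":[-1.5,-2.5,140],"twist":[0,0,0]},{"linear":[-1.5,-2.5,148],"twist":[0,0,0]},{"linear":[-1.5,-2.5,151],"twist":[0,0,0]},{"linear":[-1.5,-2.5,151],"twist":[0,0,0]}]'
python3 - <<'E'
from h import *
from plant import r
s=r.get_state();f=r.grab_frame("wrist");need(s,[.4245,.155,.05])
g=wristframe(s,f);circ(g,(150,420,0,420),.06,.085,"cup")
cv2.imwrite("pics/w2.png",f["pixels"])
E
```

```text
t: 2.65
tool_pos: [0.425, 0.1542, 0.0506]
eef_rot: [0.0, 0.222, 0.975, 0.0]
wrist_force: [-0.3, 0.0, 0.8]
grip_width: 0.0858
finger_force: 0.0
shift mm [0.8 0.5 0.6] tilt(world) [ 4.e-04  3.e-04 -1.e+00]
cup 16323 [0.4188 0.1596] 0.0523 [0.4542 0.2057 0.0849]
```

View pics/w2.png

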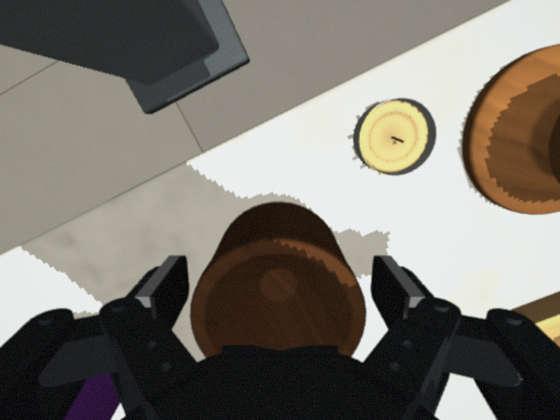

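The cup at (278,305) sits centred between the pads (about 187 and 372). I close the gripper.

```bash
python3 -m pendant '[{"linear":[0,0,0],"twist":[0,0,0]},{"linear":[0,0,0],"twist":[0,0,0]},{"linear":[0,0,0],"twist":[0,0,0]},{"linear":[0,0,0],"twist":[0,0,0]},{"linear":[0,0,0],"twist":[0,0,0]},{"linear":[0,0,0],"twist":[0,0,0]},{"linear":[0,0,0],"twist":[0,0,0]},{"linear":[0,0,0],"twist":[0,0,0]}]' -1
python3 -m pendant '[{"linear":[0,0,-10],"twist":[0,0,0]},{"linear":[0,0,-30],"twist":[0,0,0]},{"linear":[0,0,-55],"twist":[0,0,0]},{"linear":[0,0,-80],"twist":[0,0,0]},{"linear":[0,0,-105],"twist":[0,0,0]},{"linear":[0,0,-120],"twist":[0,0,0]},{"linear":[0,0,-120],"twist":[0,0,0]},{"linear":[0,0,-120],"twist":[0,0,0]}]'
python3 - <<'E'
from h import *
from plant import r
import pickle
s=r.get_state();f=r.grab_frame("wrist");g=wristframe(s,f)
s2=s;pickle.dump((s,f),open("w3.pkl","wb"));cv2.imwrite("pics/w3.png",f["pixels"])
P=cloud(g,(190,370,180,345)).reshape(-1,3);P=P[(P[:,2]>.1)&(P[:,2]<.25)];print("lip z",np.percentile(P[:,2],[90,98]),s["tool_pos"])
circ(g,(440,560,0,260),.054,.064,"ped")
E
```

```text
t: 3.7
tool_pos: [0.4251, 0.1541, 0.0509]
eef_rot: [0.0, 0.222, 0.975, 0.0]
wrist_force: [-2.1, -0.9, 6.3]
grip_width: 0.06
finger_force: 63.3
t: 4.7
tool_pos: [0.4243, 0.1539, 0.1695]
eef_rot: [-0.0, 0.222, 0.975, -0.0]
wrist_force: [0.6, 0.6, -1.3]
grip_width: 0.0598
finger_force: 64.7
lip z [0.19439464 0.22123437] [0.42428012 0.15387062 0.16951467]
ped 2887 [0.4299 0.3071] 0.0314 [0.4607 0.3373 0.0621]
```

View pics/w3.png

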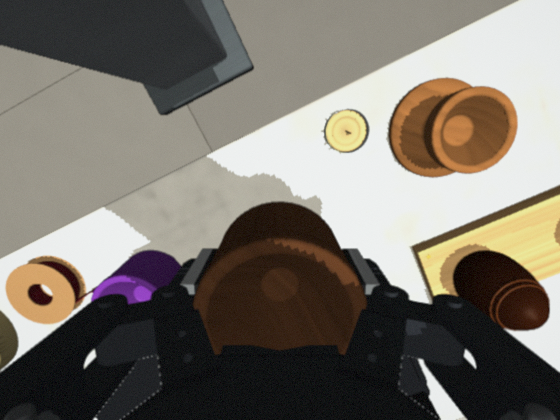

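Cup gripped: lip at (278,270), pads at 205 and 355. The pedestal mouth is at (472,128). I carry the cup over the pedestal.

```bash
python3 -m pendant '[{"linear":[10,20,0],"twist":[0,0,0]},{"linear":[20,45,0],"twist":[0,0,0]},{"linear":[31,72,0],"twist":[0,0,0]},{"linear":[43,100,0],"twist":[0,0,0]},{"linear":[53,123,0],"twist":[0,0,0]},{"linear":[59,135,0],"twist":[0,0,0]},{"linear":[61,140,0],"twist":[0,0,0]},{"linear":[61,140,0],"twist":[0,0,0]}]'
python3 -m pendant '[{"linear":[0,0,15],"twist":[0,0,0]},{"linear":[0,0,35],"twist":[0,0,0]},{"linear":[0,0,47],"twist":[0,0,0]},{"linear":[0,0,52],"twist":[0,0,0]},{"linear":[0,0,52],"twist":[0,0,0]},{"linear":[0,0,52],"twist":[0,0,0]}]'
python3 - <<'E'
from h import *
from plant import r
s=r.get_state();f=r.grab_frame("scene");need(s,[.43,.307,.096])
cv2.imwrite("pics/s4.png",cv2.resize(f["pixels"][180:280,200:340],None,fx=5,fy=5))
f=r.grab_frame("top");circ(f,(230,290,180,245),.1,.135,"cup top")
E
```

```text
t: 5.75
tool_pos: [0.4304, 0.3061, 0.1702]
eef_rot: [-0.0, 0.222, 0.975, -0.0]
wrist_force: [-0.0, 0.6, -1.4]
grip_width: 0.0596
finger_force: 64.7
t: 6.5
tool_pos: [0.4306, 0.3069, 0.1189]
eef_rot: [0.0, 0.222, 0.975, 0.0]
wrist_force: [0.3, 0.1, -1.6]
grip_width: 0.0598
finger_force: 64.7
shift mm [ 0.6 -0.2 22.9] tilt(world) [ 7.e-04  6.e-04 -1.e+00]Traceback (most recent call last):
  File "<stdin>", line 5, in <module>
  File "h.py", line 23, in circ
    c,rad=cv2.minEnclosingCircle(P[:,:2].astype(np.float32));print(n,len(P),np.round(c,4),round(rad,4),P.max(0).round(4))
                                                                                                       ~~~~~^^^
    return umr_maximum(a, axis, None, out, keepdims, initial, where)
ValueError: zero-size array to reduction operation maximum which has no identity
```

View pics/s4.png

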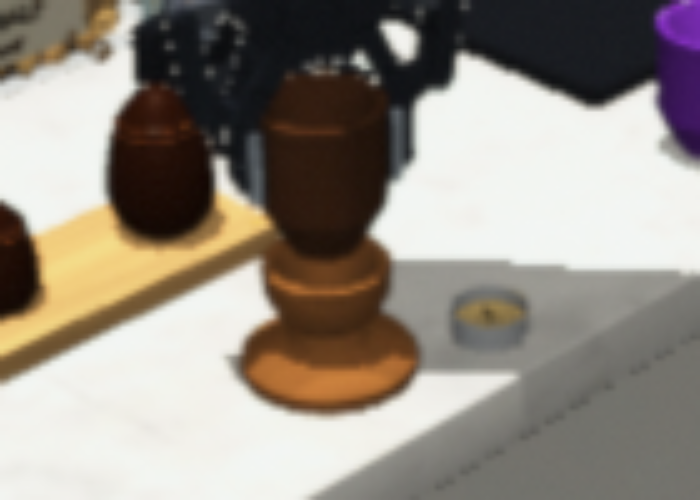

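The cup (crop column 326) hangs above the pedestal (column 328) and is lined up with it. I lower it gently, watching the force.

```bash
python3 -m pendant '[{"linear":[0,0,5],"twist":[0,0,0]},{"linear":[0,0,10],"twist":[0,0,0]},{"linear":[0,0,14],"twist":[0,0,0]},{"linear":[0,0,17],"twist":[0,0,0]},{"linear":[0,0,19],"twist":[0,0,0]},{"linear":[0,0,20],"twist":[0,0,0]},{"linear":[0,0,20],"twist":[0,0,0]}]'
python3 -m pendant '[{"linear":[0,0,1],"twist":[0,0,0]},{"linear":[0,0,2],"twist":[0,0,0]},{"linear":[0,0,2],"twist":[0,0,0]}]'
```

```text
t: 7.48
tool_pos: [0.4303, 0.3067, 0.0983]
eef_rot: [0.0, 0.222, 0.975, 0.0]
wrist_force: [-0.7, -0.6, -1.6]
grip_width: 0.0593
finger_force: 64.7
t: 7.85
tool_pos: [0.4302, 0.3067, 0.0963]
eef_rot: [0.0, 0.222, 0.975, 0.0]
wrist_force: [0.4, 0.2, -0.0]
grip_width: 0.0596
finger_force: 64.8
```

```bash
python3 -m pendant '[{"linear":[0,0,0.5],"twist":[0,0,0]},{"linear":[0,0,1],"twist":[0,0,0]},{"linear":[0,0,1],"twist":[0,0,0]}]'
```

```text
t: 8.22
tool_pos: [0.4304, 0.307, 0.0955]
eef_rot: [0.0, 0.222, 0.975, 0.0]
wrist_force: [-0.1, 0.7, -0.3]
grip_width: 0.06
finger_force: 64.8
```

```bash
python3 -m pendant '[{"linear":[0,0,0.5],"twist":[0,0,0]},{"linear":[0,0,1],"twist":[0,0,0]},{"linear":[0,0,1],"twist":[0,0,0]}]'
```

```text
t: 8.6
tool_pos: [0.4305, 0.3072, 0.0951]
eef_rot: [0.0, 0.221, 0.975, 0.001]
wrist_force: [-1.3, 0.7, 7.8]
grip_width: 0.0597
finger_force: 65.5
```

The cup is touching the pedestal (7.8 N upward), so I release it and rise straight up.

```bash
python3 -m pendant '[{"linear":[0,0,0],"twist":[0,0,0]},{"linear":[0,0,0],"twist":[0,0,0]},{"linear":[0,0,0],"twist":[0,0,0]},{"linear":[0,0,0],"twist":[0,0,0]},{"linear":[0,0,0],"twist":[0,0,0]},{"linear":[0,0,0],"twist":[0,0,0]}]' 1
python3 -m pendant '[{"linear":[0,0,-10],"twist":[0,0,0]},{"linear":[0,0,-30],"twist":[0,0,0]},{"linear":[0,0,-60],"twist":[0,0,0]},{"linear":[0,0,-90],"twist":[0,0,0]},{"linear":[0,0,-115],"twist":[0,0,0]},{"linear":[0,0,-125],"twist":[0,0,0]},{"linear":[0,0,-125],"twist":[0,0,0]},{"linear":[0,0,-125],"twist":[0,0,0]}]'
python3 - <<'E'
from h import *
from plant import r
s=r.get_state();f=r.grab_frame("wrist");g=wristframe(s,f)
need(s,[.5684,.291,.06]);circ(g,(190,370,120,345),.112,.13,"cup lip")
P=cloud(g,(0,560,0,420)).reshape(-1,3)
m=(np.hypot(P[:,0]-.568,P[:,1]-.291)<.045)&(P[:,2]>.03)&(P[:,2]<.12);Q=P[m];c,rad=cv2.minEnclosingCircle(Q[:,:2].astype(np.float32));print("egg",m.sum(),c,rad,Q.max(0))
f2=r.grab_frame("scene")
cv2.imwrite("pics/s5.png",np.hstack([f["pixels"][:,::1][::1],np.zeros((420,0,3),np.uint8)]) if 0 else np.hstack([cv2.resize(f["pixels"],(400,300)),cv2.resize(f2["pixels"][180:280,200:333],(400,300))]))
E
```

```text
t: 9.35
tool_pos: [0.4302, 0.3067, 0.0943]
eef_rot: [-0.0, 0.222, 0.975, -0.0]
wrist_force: [-0.4, 0.2, -0.4]
grip_width: 0.0855
finger_force: 0.0
t: 10.35
tool_pos: [0.4298, 0.3064, 0.2183]
eef_rot: [-0.0, 0.222, 0.975, -0.001]
wrist_force: [-0.3, -0.9, -0.2]
grip_width: 0.0856
finger_force: 0.0
shift mm [-131.7   46.3  158.1] tilt(world) [-0.0011 -0.0011 -1.    ]
cup lip 3202 [0.4303 0.3069] 0.0314 [0.4615 0.3379 0.122 ]
egg 2796 (0.5664477944374084, 0.29318708181381226) 0.0281989686191082 [0.58859333 0.32063508 0.09641207]
```

View pics/s5.png

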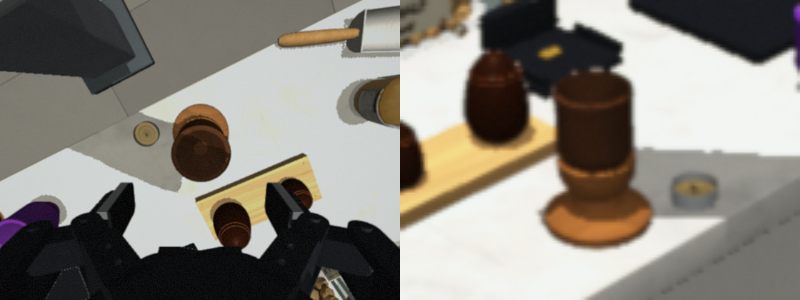

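The cup is seated upright (wrist part at (200,150), scene part at (594,115)), with its lip at z 0.122, centred on the pedestal. Now I go above the large egg.

```bash
python3 -m pendant '[{"linear":[-25,9,0],"twist":[0,0,0]},{"linear":[-55,20,0],"twist":[0,0,0]},{"linear":[-85,31,0],"twist":[0,0,0]},{"linear":[-112,41,0],"twist":[0,0,0]},{"linear":[-127,46,0],"twist":[0,0,0]},{"linear":[-131,47.5,0],"twist":[0,0,0]},{"linear":[-131,47.5,0],"twist":[0,0,0]},{"linear":[-131,47.5,0],"twist":[0,0,0]}]'
python3 - <<'E'
from h import *
from plant import r
s=r.get_state();f=r.grab_frame("wrist");g=wristframe(s,f)
P=cloud(g,(150,420,50,345)).reshape(-1,3)
for z in(.035,.045,.055,.065,.075,.085):
    m=(np.hypot(P[:,0]-.5685,P[:,1]-.2925)<.04)&(abs(P[:,2]-z)<.004);Q=P[m]
    if len(Q)>20:
        A=np.c_[2*Q[:,:2],np.ones(len(Q))];x=np.linalg.lstsq(A,(Q[:,:2]**2).sum(1),rcond=None)[0];print(z,len(Q),x[:2],np.sqrt(x[2]+x[0]**2+x[1]**2))
print(s["tool_pos"]);cv2.imwrite("pics/w6.png",f["pixels"])
E
```

```text
t: 11.45
tool_pos: [0.5681, 0.2934, 0.2194]
eef_rot: [-0.0, 0.221, 0.975, 0.0]
wrist_force: [0.2, 0.1, -0.1]
grip_width: 0.0852
finger_force: 0.0
0.045 89 [0.57006666 0.29220054] 0.028095733473865205
0.055 182 [0.56992681 0.29225691] 0.026967591397755133
0.065 289 [0.56997013 0.29221483] 0.024999778747891045
0.075 388 [0.57013867 0.2921344 ] 0.022058909673028867
0.085 731 [0.57000994 0.29212305] 0.016302335132407884
[0.56809014 0.29340256 0.21944513]
```

View pics/w6.png

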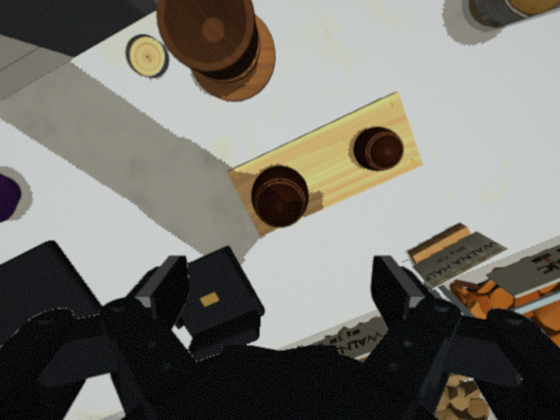

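The wrist view shows the large egg at (280,195) and the small egg at (379,149). I descend over the large one.

```bash
python3 -m pendant '[{"linear":[-2,0,40],"twist":[0,0,0]},{"linear":[-2,0,80],"twist":[0,0,0]},{"linear":[-2,0,110],"twist":[0,0,0]},{"linear":[-2,0,132],"twist":[0,0,0]},{"linear":[-2,0,148],"twist":[0,0,0]},{"linear":[-2,0,157],"twist":[0,0,0]},{"linear":[-2,0,161],"twist":[0,0,0]},{"linear":[-2,0,161],"twist":[0,0,0]}]'
python3 - <<'E'
from h import *
from plant import r
s=r.get_state();f=r.grab_frame("wrist")
need(s,[.57,.2922,.0575]);cv2.imwrite("pics/w7.png",f["pixels"])
E
```

```text
t: 12.5
tool_pos: [0.5709, 0.2922, 0.0587]
eef_rot: [0.0, 0.222, 0.975, 0.0]
wrist_force: [-0.2, 0.4, 0.1]
grip_width: 0.0854
finger_force: 0.0
shift mm [ 0.8 -0.4  1.2] tilt(world) [ 4.e-04  3.e-04 -1.e+00]
```

View pics/w7.png

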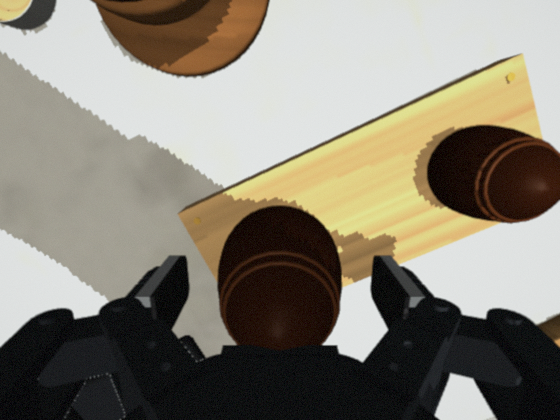

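The egg (column 279) is centred between the pads (187 and 372). I close and lift.

```bash
python3 -m pendant '[{"linear":[0,0,0],"twist":[0,0,0]},{"linear":[0,0,0],"twist":[0,0,0]},{"linear":[0,0,0],"twist":[0,0,0]},{"linear":[0,0,0],"twist":[0,0,0]},{"linear":[0,0,0],"twist":[0,0,0]},{"linear":[0,0,0],"twist":[0,0,0]},{"linear":[0,0,0],"twist":[0,0,0]},{"linear":[0,0,0],"twist":[0,0,0]}]' -1
python3 -m pendant '[{"linear":[0,0,-5],"twist":[0,0,0]},{"linear":[0,0,-20],"twist":[0,0,0]},{"linear":[0,0,-45],"twist":[0,0,0]},{"linear":[0,0,-75],"twist":[0,0,0]},{"linear":[0,0,-110],"twist":[0,0,0]},{"linear":[0,0,-138],"twist":[0,0,0]},{"linear":[0,0,-150],"twist":[0,0,0]},{"linear":[0,0,-150],"twist":[0,0,0]}]'
python3 - <<'E'
from h import *
from plant import r
s=r.get_state();f=r.grab_frame("scene");need(s,[.4303,.3069,.21])
cv2.imwrite("pics/s8.png",cv2.resize(f["pixels"][130:280,170:340],None,fx=3.5,fy=3.5))
f=r.grab_frame("wrist");g=wristframe(s,f)
P=cloud(g,(220,340,200,342)).reshape(-1,3);P=P[(P[:,2]>.17)&(P[:,2]<.26)];print("egg top",np.percentile(P[:,2],[50,90,97]))
circ(g,(0,300,0,200),.112,.128,"lip")
E
```

```text
t: 13.55
tool_pos: [0.5711, 0.2922, 0.0593]
eef_rot: [0.0, 0.222, 0.975, 0.0]
wrist_force: [-1.7, -1.3, 5.2]
grip_width: 0.0542
finger_force: 62.0
t: 14.55
tool_pos: [0.5709, 0.2921, 0.209]
eef_rot: [0.0, 0.222, 0.975, 0.0]
wrist_force: [0.5, 0.1, -2.4]
grip_width: 0.0543
finger_force: 63.3
shift mm [133.2 -47.4  -1.1] tilt(world) [ 1.e-03  7.e-04 -1.e+00]
egg top [0.2296557  0.24172675 0.24377236]
lip 3042 [0.432  0.3067] 0.0313 [0.4625 0.3365 0.1229]
```

View pics/s8.png

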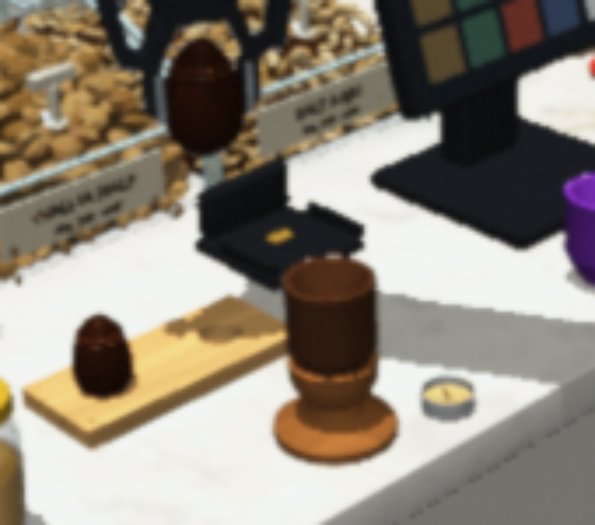

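The egg hangs upright in the gripper (crop (205,100)) and the cup and small egg are undisturbed. That is my last picture: I have viewed 11, one over the limit of 10, so from here I rely on depth numbers only. I move over the cup.

```bash
python3 -m pendant '[{"linear":[22,-8,0],"twist":[0,0,0]},{"linear":[50,-18,0],"twist":[0,0,0]},{"linear":[80,-28.5,0],"twist":[0,0,0]},{"linear":[108,-38.5,0],"twist":[0,0,0]},{"linear":[125,-44.5,0],"twist":[0,0,0]},{"linear":[132,-47,0],"twist":[0,0,0]},{"linear":[132,-47,0],"twist":[0,0,0]},{"linear":[132,-47,0],"twist":[0,0,0]}]'
python3 - <<'E'
from h import *
from plant import r
s=r.get_state();need(s,[.4305,.3068,.153])
f=r.grab_frame("top");P=cloud(f,(215,300,150,260)).reshape(-1,3)
f2=r.grab_frame("scene");P2=cloud(f2,(235,300,150,280)).reshape(-1,3)
for n,Q in(("top",P),("scene",P2)):
  for z in(.08,.11,.17,.185,.2):
    q=Q[(abs(Q[:,2]-z)<.006)&(np.hypot(Q[:,0]-.43,Q[:,1]-.307)<.036)]
    if len(q)>20:
        A=np.c_[2*q[:,:2],np.ones(len(q))];x=np.linalg.lstsq(A,(q[:,:2]**2).sum(1),rcond=None)[0];print(n,z,len(q),x[:2].round(4),np.sqrt(x[2]+x[0]**2+x[1]**2).round(4))
E
```

```text
t: 15.65
tool_pos: [0.4323, 0.3063, 0.2083]
eef_rot: [0.0, 0.222, 0.975, -0.0]
wrist_force: [0.3, 0.3, -1.0]
grip_width: 0.0543
finger_force: 63.4
shift mm [ 1.8 -0.3 55.3] tilt(world) [ 4.e-04 -3.e-04 -1.e+00]
scene 0.08 118 [0.4283 0.3098] 0.0292
scene 0.11 228 [0.4252 0.3132] 0.0254
scene 0.17 45 [0.4226 0.3143] 0.0154
scene 0.185 118 [0.4309 0.3091] 0.0284
scene 0.2 159 [0.4344 0.3064] 0.0316
```

```bash
python3 -m pendant '[{"linear":[1,0,12],"twist":[0,0,0]},{"linear":[1,0,25],"twist":[0,0,0]},{"linear":[1,0,36],"twist":[0,0,0]},{"linear":[1,0,43],"twist":[0,0,0]},{"linear":[1,0,47],"twist":[0,0,0]},{"linear":[1,0,49],"twist":[0,0,0]},{"linear":[1,0,49],"twist":[0,0,0]}]'
python3 -m pendant '[{"linear":[0,0,1],"twist":[0,0,0]},{"linear":[0,0,2],"twist":[0,0,0]},{"linear":[0,0,3],"twist":[0,0,0]},{"linear":[0,0,3],"twist":[0,0,0]}]'
```

```text
t: 16.62
tool_pos: [0.4306, 0.3072, 0.1595]
eef_rot: [0.0, 0.222, 0.975, 0.0]
wrist_force: [-0.8, -0.4, -1.5]
grip_width: 0.0542
finger_force: 63.4
t: 17.12
tool_pos: [0.4304, 0.3071, 0.1562]
eef_rot: [-0.0, 0.222, 0.975, -0.0]
wrist_force: [0.2, -0.7, -1.7]
grip_width: 0.054
finger_force: 63.4
```

```bash
python3 -m pendant '[{"linear":[0,0,0.5],"twist":[0,0,0]},{"linear":[0,0,1],"twist":[0,0,0]},{"linear":[0,0,1.5],"twist":[0,0,0]},{"linear":[0,0,1.5],"twist":[0,0,0]}]'
python3 - <<'E'
from plant import r
print(r.get_state()["wrist_force"])
E
```

```text
t: 17.62
tool_pos: [0.4304, 0.3071, 0.1548]
eef_rot: [-0.0, 0.222, 0.975, -0.0]
wrist_force: [-0.4, 0.3, -1.2]
grip_width: 0.0543
finger_force: 63.4
[-0.37717812  0.28293886 -1.23169584]
```

```bash
python3 -m pendant '[{"linear":[0,0,0.5],"twist":[0,0,0]},{"linear":[0,0,1],"twist":[0,0,0]},{"linear":[0,0,1],"twist":[0,0,0]},{"linear":[0,0,1],"twist":[0,0,0]}]'
```

```text
t: 18.12
tool_pos: [0.4305, 0.3071, 0.1538]
eef_rot: [0.0, 0.222, 0.975, 0.0]
wrist_force: [-0.4, 0.4, -1.6]
grip_width: 0.054
finger_force: 63.4
```

```bash
python3 -m pendant '[{"linear":[0,0,0.5],"twist":[0,0,0]},{"linear":[0,0,1],"twist":[0,0,0]},{"linear":[0,0,1],"twist":[0,0,0]},{"linear":[0,0,1],"twist":[0,0,0]}]'
```

```text
t: 18.62
tool_pos: [0.4306, 0.3071, 0.1529]
eef_rot: [0.0, 0.222, 0.975, 0.0]
wrist_force: [0.7, -0.7, -0.0]
grip_width: 0.054
finger_force: 63.4
```

```bash
python3 -m pendant '[{"linear":[0,0,0.3],"twist":[0,0,0]},{"linear":[0,0,0.7],"twist":[0,0,0]},{"linear":[0,0,0.7],"twist":[0,0,0]},{"linear":[0,0,0.7],"twist":[0,0,0]}]'
```

```text
t: 19.12
tool_pos: [0.4308, 0.3072, 0.1528]
eef_rot: [0.0, 0.222, 0.975, 0.0]
wrist_force: [-1.1, -1.0, 6.6]
grip_width: 0.0541
finger_force: 64.1
```

The egg is in the hollow (6.6 N). I release it, rise, and check by depth.

```bash
python3 -m pendant '[{"linear":[0,0,0],"twist":[0,0,0]},{"linear":[0,0,0],"twist":[0,0,0]},{"linear":[0,0,0],"twist":[0,0,0]},{"linear":[0,0,0],"twist":[0,0,0]},{"linear":[0,0,0],"twist":[0,0,0]},{"linear":[0,0,0],"twist":[0,0,0]}]' 1
python3 -m pendant '[{"linear":[0,0,-8],"twist":[0,0,0]},{"linear":[0,0,-22],"twist":[0,0,0]},{"linear":[0,0,-42],"twist":[0,0,0]},{"linear":[0,0,-65],"twist":[0,0,0]},{"linear":[0,0,-88],"twist":[0,0,0]},{"linear":[0,0,-105],"twist":[0,0,0]},{"linear":[0,0,-110],"twist":[0,0,0]},{"linear":[0,0,-110],"twist":[0,0,0]}]'
python3 - <<'E'
from h import *
from plant import r
s=r.get_state();f=r.grab_frame("wrist");g=wristframe(s,f)
P=cloud(g,(190,370,80,342)).reshape(-1,3);P=P[np.hypot(P[:,0]-.43,P[:,1]-.307)<.036]
for z in(.14,.15,.16,.17,.18):
    q=P[abs(P[:,2]-z)<.004]
    if len(q)>20:
        A=np.c_[2*q[:,:2],np.ones(len(q))];x=np.linalg.lstsq(A,(q[:,:2]**2).sum(1),rcond=None)[0];print(z,len(q),x[:2].round(4),np.sqrt(x[2]+x[0]**2+x[1]**2).round(4))
print("top",P[P[:,2]<.22].max(0))
q=P[(P[:,2]>.112)&(P[:,2]<.126)];print("lip",len(q),cv2.minEnclosingCircle(q[:,:2].astype(np.float32)))
E
```

```text
t: 19.88
tool_pos: [0.4305, 0.3071, 0.1521]
eef_rot: [0.0, 0.222, 0.975, -0.0]
wrist_force: [-0.4, 0.7, 0.7]
grip_width: 0.0853
finger_force: 0.0
t: 20.88
tool_pos: [0.4304, 0.3071, 0.262]
eef_rot: [-0.0, 0.222, 0.975, -0.0]
wrist_force: [-0.8, -0.1, -0.2]
grip_width: 0.0859
finger_force: 0.0
0.14 158 [0.4299 0.3071] 0.0279
0.15 274 [0.43   0.3069] 0.0269
0.16 455 [0.4299 0.307 ] 0.0246
0.17 755 [0.4297 0.307 ] 0.0209
0.18 1134 [0.4297 0.3071] 0.0148
top [0.45249056 0.3426032  0.18961663]
lip 475 ((0.427136093378067, 0.3084104061126709), 0.030388498678803444)
```

The egg stands upright: its axis is constant at (0.430, 0.307) over its height and its top is at 0.190 m, as expected. The arm is clear, so I hand in.

```bash
python3 - <<'E'
from plant import r
print(r.close_job())
E
```

```text
the job is handed in; nothing more can be done
None
```

The brown cup is seated hollow end up in the pedestal, the larger egg stands upright in it, and the job was handed in at about 21 s; I viewed 11 pictures against the limit of 10.

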